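# Sort the capped hose couplings into their colour bins

## Task

On the cluttered fittings bench, pick out the four tall steel hose couplings with red, blue, yellow and green dust caps and set each one down, not dropped, upright on the floor of the shallow bin of its cap's own colour. Leave the black-capped coupling and the flat red ring where they are.

Things in the scene. Friction and masses are not known exactly. Their poses are not given: they have to be found in the camera images.
- coupling_red: Steel hose coupling with a red dust cap on top. Loose, upright, 72 mm tall: round steel foot 42 mm across (z 0-12 mm), steel hexagon 40 mm across flats, 46 across corners (z 12-32), neck 34 mm across (z 32-44), cap 40 mm across (z 44-72), fast to the coupling; grip it by the cap, finger tips above the hexagon. Origin: centre of the underside; z up; any yaw. 0.15 to 0.31 kg.
- coupling_blue: Steel hose coupling with a blue dust cap on top. Loose, upright, 72 mm tall: round steel foot 42 mm across (z 0-12 mm), steel hexagon 40 mm across flats, 46 across corners (z 12-32), neck 34 mm across (z 32-44), cap 40 mm across (z 44-72), fast to the coupling; grip it by the cap, finger tips above the hexagon. Origin: centre of the underside; z up; any yaw. 0.15 to 0.31 kg.
- coupling_yellow: Steel hose coupling with a yellow dust cap on top. Loose, upright, 72 mm tall: round steel foot 42 mm across (z 0-12 mm), steel hexagon 40 mm across flats, 46 across corners (z 12-32), neck 34 mm across (z 32-44), cap 40 mm across (z 44-72), fast to the coupling; grip it by the cap, finger tips above the hexagon. Origin: centre of the underside; z up; any yaw. 0.15 to 0.31 kg.
- coupling_green: Steel hose coupling with a green dust cap on top. Loose, upright, 72 mm tall: round steel foot 42 mm across (z 0-12 mm), steel hexagon 40 mm across flats, 46 across corners (z 12-32), neck 34 mm across (z 32-44), cap 40 mm across (z 44-72), fast to the coupling; grip it by the cap, finger tips above the hexagon. Origin: centre of the underside; z up; any yaw. 0.15 to 0.31 kg.
- coupling_black: The same steel hose coupling, but with a black cap; there is no bin for it. It is loose, 72 mm tall, 46 mm across at most, cap 40 mm across. Origin: centre of the underside, z up.
- ring: Loose flat red plastic ring lying on the bench: 50 mm across, hole 26 mm, 14 mm thick. It is not a coupling. Origin: centre of the underside, z up.
- bin_red: Shallow open red plastic bin, 78 mm square outside, 70 mm inside, rim 25 mm above the bench, floor 4 mm thick, fixed to the bench. Origin: centre of the underside, at bench height; x and y along its sides, z up. Low fixed oddments (up to 12 mm high) lie between the listed things; equipment up to 0.12 m high stands round the edges of the bench.
- bin_blue: Shallow open blue plastic bin, 78 mm square outside, 70 mm inside, rim 25 mm above the bench, floor 4 mm thick, fixed to the bench. Origin: centre of the underside, at bench height; x and y along its sides, z up.
- bin_yellow: Shallow open yellow plastic bin, 78 mm square outside, 70 mm inside, rim 25 mm above the bench, floor 4 mm thick, fixed to the bench. Origin: centre of the underside, at bench height; x and y along its sides, z up.
- bin_green: Shallow open green plastic bin, 78 mm square outside, 70 mm inside, rim 25 mm above the bench, floor 4 mm thick, fixed to the bench. Origin: centre of the underside, at bench height; x and y along its sides, z up.
Mind the look-alikes: they are no part of the job. What is shaped like the coupling_red but purple or white is not meant.

How it is judged:
By the outcome, as a careful person would: the job done as asked, in the order asked, and still so for the second after the job is handed in, with the robot touching nothing.
It also fails if it takes over 99 s, if anything falls off the work surface, if the arm or the gripper's body presses on something with over 40 N, if the wrist force passes 120 N, or if a joint passes its speed limit or range.

## Robot

A 7-joint arm with a two-finger parallel gripper is mounted at the origin on the work surface. World frame = base frame: x ahead of the robot, y to its left, z up, the work surface at z = 0. Lengths are in m, angles in rad, forces in N, time in s.
With the tool pointing down it reaches from about 0.4 to 0.9 m from the base axis. Payload 5.5 kg.
Tool frame: the origin (TCP) lies at the very end of the fingers, on their centre line; the grasp point (between the pads) lies 19 mm behind it (grip_depth is the distance from the TCP to the grasp point, in m); z points along the fingers, y is the line along which they close (so a half turn about z gives the same grasp; the last joint's range is limited). The gripper opens to 85 mm and grips with 20 to 120 N. Pads are 22 mm wide; open, the fingers measure 114 mm over their backs; the gripper's body (76 mm by 85 mm) begins 54 mm behind the grasp point. The pads swing forward as they close: fully open they stand 13 mm farther back than shut.
Start: joints at [1.56, 0.501, -0.427, 1.55, 0.221, 1.138, -0.21], TCP at [0.176, -0.626, 0.231] pointing down, gripper open.
Joint ranges: [-2.88, 2.88], [-0.31, 2.03], [-1.54, 1.56], [0.2, 2.42], [-1.41, 4.55], [0.19, 2.02], [-2.57, 2.57]. Speed limits (rad/s): [2.57, 2.57, 3.14, 3.14, 3.14, 3.14, 3.14].

## Interface

Orientations are given as [roll, pitch, yaw] about the fixed x, y, z axes, in that order (R = Rz(yaw) Ry(pitch) Rx(roll)).
In Python, from workcell import * gives the robot as it stands.
- The arm moves only by the tool servo_tool, never from a script. Its argument "increments" is a list that holds one entry, the list of rows, each a list of 7 numbers: the shift along the tool's x, y, z in cm, then the turn, a rotation vector about the tool's x, y, z in rad, then the opening, from -1 (shut) to 1 (fully open). A call has 1 to 8 rows; each row shifts and turns the commanded pose from where the row before left it, along the tool's axes as they then stand; what a row does not reach is not made up. A row lasts 1/12 s, in which the tool goes at most 41.7 mm and 7.16 degrees, less where a joint would pass 70% of its speed; a pose out of reach is approached as far as the arm can. A call with a gripper value outside its range is refused whole. The fingers move at their own pace and stop on an object; the grip force is fixed at half the most. Time passes only in rows, so rows that do not move let the fingers close. It gives the time, the measured TCP pose, the force, the opening and the grip force at its end, in the units of the state.
- sense(): the state, without advancing time (a new reading comes with each control period).
- read_camera(name): name is "scene" or "top" or "wrist"; returns (picture, depth): 384x512x3 uint8, red, green, blue; 384x512 float32, m along the optical axis (not along the pixel's ray), 0 where there is no reading.
- camera_params(name): a dict with "mtx" (3x3 intrinsics, pixels), "rvec" (rotation vector, rad) and "tvec" (3), from world to camera coordinates, as OpenCV has them; the wrist camera has in their place "mount" (4x4, takes a point from camera to tool coordinates, whose origin is the TCP and whose axes are the flange's). Camera axes: x right, y down, z forward; pixel columns grow to the right and rows downward; lengths in m; the calibration is good to about 2 mm. The wrist camera is an equidistant fisheye: a pixel r from the principal point sees the ray r / f radians off the axis. A picture is of the moment at which its call begins: read the wrist's pose just before it. camera_params takes no time and is no camera call.
- close_job(): hands the job in; it is judged then, once.
The state is a dict: "t": time; "joint_pos": joint angles; "qd": joint speeds; "effort": joint torques, N m; "eef_pos": TCP position; "orientation": TCP orientation; "contact_force": force on the tool from outside, world axes, zero at the start; "torque": the same for the moment, N m; "gripper_width": finger opening in m; "grasp_force": force on a finger pad.
Only numpy, scipy, OpenCV 4.12 (cv2) and the standard library are available. Lean on these libraries where they do the work, as an engineer would, in place of code of your own. Each camera call takes 0.05 s, during which the arm holds its last target. There are 200 camera calls.

## Working session

There is one attempt and no reset: what is moved stays moved. The work goes in short steps, Python scripts to look and compute and a tool call to move; the robot and the scene stay as the last step left them, time stands still between calls to the robot, and variables do not carry over. Pictures are saved under pics/ and viewed, at most 14 in all, crops included, and the job is handed in when it is done.

Besides the shell and the picture viewer there is one more tool, called after ">>>" by a JSON object that holds its "op" and its "data". servo_tool: Moves the arm, as the interface text tells. Its arguments: {"type":"object","properties":{"increments":{"type":"array","items":{"type":"array","items":{"type":"array","items":{"type":"number"}}}}},"required":["increments"]}

```bash
mkdir -p pics; ls; python3 - <<'E'
from workcell import *
import cv2, numpy as np
s=sense();print(s)
for n in("top","scene"):
    p,d=read_camera(n);np.savez(f"{n}0.npz",p=p,d=d);cv2.imwrite(f"pics/{n}0.png",cv2.resize(p[:,:,::-1],(800,600)));print(n,camera_params(n))
print(camera_params("wrist"))
E
```

```text
pics
{'t': 0.0, 'joint_pos': array([ 1.56019487,  0.50184541, -0.42680167,  1.55143607,  0.22079959,
        1.13830103, -0.21028833]), 'qd': array([-7.31541330e-04,  8.91950584e-04,  7.65521268e-04,  3.70000054e-04,
       -1.25102828e-05,  9.31729107e-04, -3.96385852e-05]), 'effort': array([ 4.02096048e-04, -5.69519734e+01, -5.81586376e+00, -2.80944514e+01,
        1.07560851e-02,  1.18912742e-02, -5.95221604e-05]), 'eef_pos': array([ 0.17553339, -0.62513699,  0.2302676 ]), 'orientation': array([-3.13966165e+00, -7.21007812e-05,  2.73874160e-01]), 'contact_force': array([-0.56975265, -0.08130479,  1.1447186 ]), 'torque': array([ 0.03787976, -0.01033328,  0.0293133 ]), 'grasp_force': 0.0, 'gripper_width': 0.08578410648195396}
top {'mtx': array([[412.89903543,   0.        , 260.53610795],
       [  0.        , 412.89903543, 192.66189813],
       [  0.        ,   0.        ,   1.        ]]), 'rvec': array([ 2.18525094, -2.16125189,  0.09519925]), 'tvec': array([-0.01589096,  0.54267746,  1.18416261])}
scene {'mtx': array([[416.94677536,   0.        , 254.38408521],
       [  0.        , 416.94677536, 187.28258578],
       [  0.        ,   0.        ,   1.        ]]), 'rvec': array([ 1.03294162,  2.45673031, -0.98761652]), 'tvec': array([ 0.36544644, -0.23713819,  1.4490097 ])}
{'mtx': array([[297.31863964,   0.        , 258.4273442 ],
       [  0.        , 297.31863964, 193.29714319],
       [  0.        ,   0.        ,   1.        ]]), 'mount': array([[-9.40029014e-04, -9.44411750e-01, -3.28763688e-01,
         8.48388203e-02],
       [ 9.99999468e-01, -7.47803773e-04, -7.11130371e-04,
        -3.07953838e-04],
       [ 4.25749152e-04, -3.28764181e-01,  9.44411950e-01,
        -1.43664013e-01],
       [ 0.00000000e+00,  0.00000000e+00,  0.00000000e+00,
         1.00000000e+00]])}
```

View pics/top0.png

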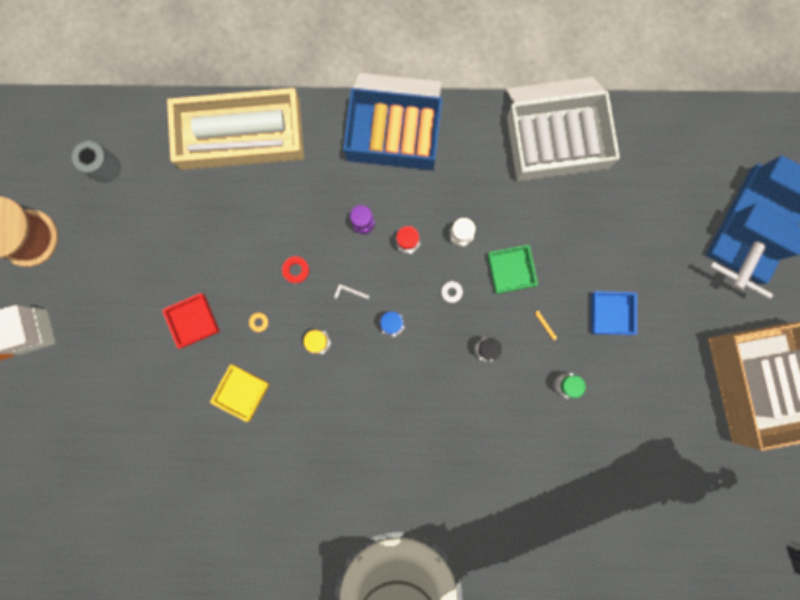

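View pics/scene0.png

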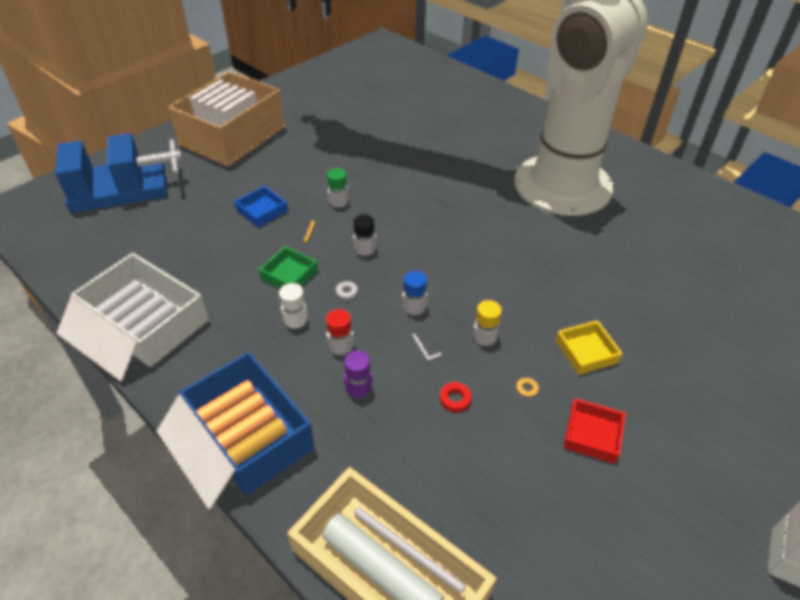

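The top view shows the caps at red (407,238), blue (391,323), yellow (316,341) and green (572,386), in 800x600 pixels. The bins are at red (190,320), yellow (240,393), green (513,269) and blue (613,313). The purple and white look-alikes flank the red coupling.

```bash
cat > h.py <<'E'
import numpy as np, cv2
from workcell import *
from scipy.spatial.transform import Rotation as R
def cast(n,uv,z):
    c=camera_params(n);M=cv2.Rodrigues(c["rvec"])[0];o=-M.T@c["tvec"]
    r=M.T@np.linalg.inv(c["mtx"])@np.array([*uv,1.]);return o+r*(z-o[2])/r[2]
HUE={"red":(174,6),"blue":(105,118),"yellow":(24,33),"green":(55,75)}
def mask(p,c):
    h=cv2.cvtColor(p,cv2.COLOR_RGB2HSV);a,b=HUE[c];H=h[...,0]
    m=((H>=a)|(H<=b)) if a>b else ((H>=a)&(H<=b))
    return (m&(h[...,1]>140)&(h[...,2]>70)).astype(np.uint8)*255
def blobs(p,c,amin=60):
    k=cv2.findContours(mask(p,c),cv2.RETR_EXTERNAL,cv2.CHAIN_APPROX_NONE)[0]
    return [q for q in k if cv2.contourArea(q)>amin]
E
python3 - <<'E'
from h import *
for n in("top","scene"):
    f=np.load(n+"0.npz");p,d=f["p"],f["d"]
    for c in HUE:
        for q in blobs(p,c):
            (u,v),(w,h),a=cv2.minAreaRect(q);A=cv2.contourArea(q)
            if A>1500: continue
            out=[np.round(cast(n,(u,v),z),3)[:2] for z in(.072,.058,.025)]
            e=""
            if n=="top" and A>400:
                b=cv2.boxPoints(((u,v),(w,h),a));P=[cast(n,x,.025) for x in b];e=np.round([np.linalg.norm(P[0]-P[1]),np.linalg.norm(P[1]-P[2]),np.degrees(np.arctan2(*(P[1]-P[0])[1::-1]))%90],3)
            print(n,c,(round(u),round(v)),"A",A,"wh",round(w),round(h),"z72/58/25",*out,e,"d",d[int(v),int(u)])
E
```

```text
top red (121, 205) A 745.0 wh 28 29 z72/58/25 [0.5  0.38] [0.501 0.385] [0.503 0.396] [ 0.084  0.082 23.588] d 1.2245897
top red (189, 172) A 205.0 wh 16 16 z72/58/25 [0.595 0.193] [0.597 0.195] [0.602 0.201]  d 1.2407401
top red (260, 152) A 139.5 wh 13 13 z72/58/25 [ 0.656 -0.009] [ 0.659 -0.009] [ 0.665 -0.008]  d 1.1703833
top blue (250, 206) A 119.5 wh 12 12 z72/58/25 [0.501 0.019] [0.501 0.019] [0.503 0.02 ]  d 1.155808
top blue (392, 200) A 696.5 wh 26 27 z72/58/25 [ 0.522 -0.381] [ 0.523 -0.385] [ 0.525 -0.395] [0.079 0.076 0.623] d 1.2242638
top yellow (153, 251) A 682.0 wh 27 27 z72/58/25 [0.372 0.288] [0.371 0.292] [0.369 0.3  ] [ 0.078  0.078 63.739] d 1.219261
top yellow (202, 218) A 128.5 wh 12 13 z72/58/25 [0.466 0.154] [0.466 0.156] [0.467 0.161]  d 1.151752
top green (327, 172) A 575.5 wh 25 25 z72/58/25 [ 0.599 -0.198] [ 0.601 -0.2  ] [ 0.606 -0.205] [ 0.075  0.074 12.023] d 1.2329713
scene red (381, 275) A 1122.0 wh 38 33 z72/58/25 [0.541 0.408] [0.532 0.406] [0.508 0.4  ]  d 1.0066444
scene red (291, 254) A 283.5 wh 18 20 z72/58/25 [0.638 0.228] [0.63  0.223] [0.6
[... 296 characters left out ...]
0.337] [ 0.552 -0.353] [ 0.53 -0.39]  d 1.3905466
scene blue (494, 113) A 813.5 wh 40 26 z72/58/25 [-0.247  0.339] [-0.271  0.336] [-0.326  0.327]  d 2.2706144
scene blue (310, 34) A 660.5 wh 42 21 z72/58/25 [-0.255 -0.435] [-0.278 -0.452] [-0.334 -0.492]  d 2.8604815
scene yellow (377, 221) A 619.5 wh 34 29 z72/58/25 [0.413 0.316] [0.401 0.312] [0.372 0.302]  d 1.1233032
scene yellow (312, 200) A 153.0 wh 15 14 z72/58/25 [0.472 0.158] [0.461 0.151] [0.435 0.135]  d 1.0834721
scene green (184, 172) A 543.0 wh 25 32 z72/58/25 [ 0.638 -0.16 ] [ 0.63  -0.173] [ 0.611 -0.202]  d 1.2493019
scene green (215, 114) A 97.5 wh 11 10 z72/58/25 [ 0.396 -0.303] [ 0.383 -0.318] [ 0.354 -0.353]  d 1.335132
```

```bash
cat >> h.py <<'E'
def go(x,y,z,yaw=None):
    "print the TCP and the shift to the target in tool axes, cm; turn about tool z"
    s=sense();M=R.from_euler("xyz",s["orientation"]);d=M.inv().apply(np.array([x,y,z])-s["eef_pos"])*100
    print("t",round(s["t"],2),"tcp",s["eef_pos"].round(4),"rpy",s["orientation"].round(3),"w",round(s["gripper_width"],4),"shift cm",d.round(2),"turn z",None if yaw is None else round(s["orientation"][2]-yaw,3),"q",s["joint_pos"].round(2))
E
python3 - <<'E'
from h import *
p=np.load("top0.npz")["p"]
for q in blobs(p,"green",20):
    (u,v),r=cv2.minEnclosingCircle(q);print(u,v,r,[cast("top",(u,v),z)[:2].round(3) for z in(.072,.025)])
go(.385,-.308,.19,.874)
E
```

```text
327.5 172.0 17.066146850585938 [array([ 0.599, -0.199]), array([ 0.606, -0.206])]
t 0.1 tcp [ 0.1755 -0.6252  0.2304] rpy [-3.14  -0.     0.274] w 0.0851 shift cm [ 28.74 -24.86   4.08] turn z -0.6 q [ 1.56  0.5  -0.43  1.55  0.22  1.14 -0.21]
```

>>> {"op": "servo_tool", "data": {"increments": [[[0,0,0,0,0,-0.1,1],[0,0,0,0,0,-0.1,1],[0,0,0,0,0,-0.1,1],[0,0,0,0,0,-0.1,1],[0,0,0,0,0,-0.1,1],[0,0,0,0,0,-0.1,1]]]}}

```text
t: 0.6
eef_pos: [0.1756, -0.6254, 0.2307]
orientation: [-3.141, -0.001, 0.879]
contact_force: [0.1, 0.8, 0.0]
gripper_width: 0.0855
grasp_force: 0.0
```

```bash
python3 -c "
from h import *
go(.385,-.308,.19,.874)"
```

```text
t 0.6 tcp [ 0.1756 -0.6254  0.2307] rpy [-3.141e+00 -1.000e-03  8.790e-01] w 0.0855 shift cm [37.8  -4.13  4.1 ] turn z 0.005 q [ 1.65  0.52 -0.55  1.55  0.29  1.15  0.34]
```

>>> {"op": "servo_tool", "data": {"increments": [[[3.5,-0.4,0,0,0,0,1],[4,-0.4,0,0,0,0,1],[4,-0.4,0,0,0,0,1],[4,-0.4,0,0,0,0,1],[4,-0.4,0,0,0,0,1],[4,-0.4,0,0,0,0,1],[3,-0.4,0.5,0,0,0,1],[2,-0.4,0.5,0,0,0,1]]]}}

```text
t: 1.27
eef_pos: [0.3366, -0.3832, 0.2215]
orientation: [3.141, -0.001, 0.878]
contact_force: [0.4, 0.4, 0.1]
gripper_width: 0.0852
grasp_force: 0.0
```

```bash
python3 - <<'E'
from h import *
go(.385,-.308,.19,.874)
print([cast("top",(366,247),z)[:2].round(3) for z in(.072,.058)])
p,d=read_camera("wrist");cv2.imwrite("pics/w1.png",p[:,:,::-1])
E
```

```text
t 1.27 tcp [ 0.3366 -0.3832  0.2215] rpy [ 3.141e+00 -1.000e-03  8.780e-01] w 0.0852 shift cm [ 8.88 -1.07  3.16] turn z 0.004 q [ 1.38  0.3  -0.69  1.9   0.22  1.02 -0.09]
[array([ 0.39 , -0.305]), array([ 0.39 , -0.308])]
```

View pics/w1.png

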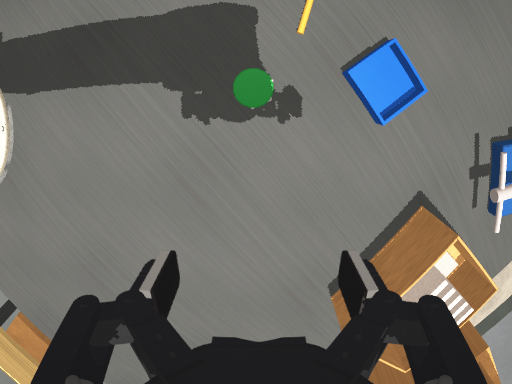

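The wrist picture shows the green cap at (253,88), the blue bin at (384,81), and clear bench around them. Next is a function that casts rays from the wrist camera.

```bash
cat >> h.py <<'E'
def wcast(uv,z,s):
    c=camera_params("wrist");K,T=c["mtx"],c["mount"];a=(np.array(uv,float)-K[:2,2])/K[0,0];th=np.linalg.norm(a)
    r=np.array([*(a/th*np.sin(th)),np.cos(th)]);M=R.from_euler("xyz",s["orientation"]).as_matrix()
    o=s["eef_pos"]+M@T[:3,3];r=M@T[:3,:3]@r;return o+r*(z-o[2])/r[2]
def look(c,name,z):
    s=sense();p,d=read_camera("wrist");cv2.imwrite(f"pics/{name}.png",p[:,:,::-1])
    for q in blobs(p,c,150):
        (u,v),r=cv2.minEnclosingCircle(q);P=[wcast(x[0],z,s) for x in q[::3]]
        (cx,cy),R_=cv2.minEnclosingCircle(np.array(P,np.float32)[:,:2])
        print(c,(round(u),round(v)),"world",round(cx,3),round(cy,3),"radius",round(R_,4))
E
python3 - <<'E'
from h import *
look("green","w2",.072);go(.389,-.307,.1,.874)
E
```

```text
Traceback (most recent call last):
  File "h.py", line 27, in look
    (cx,cy),R_=cv2.minEnclosingCircle(np.array(P,np.float32)[:,:2])
               ~~~~~~~~~~~~~~~~~~~~~~^^^^^^^^^^^^^^^^^^^^^^^^^^^^^^
cv2.error: OpenCV(4.12.0) /io/opencv/modules/imgproc/src/shapedescr.cpp:201: error: (-215:Assertion failed) count >= 0 && (depth == CV_32F || depth == CV_32S) in function 'minEnclosingCircle'
```

```bash
sed -i 's/np.array(P,np.float32)\[:,:2\]/np.float32([a[:2] for a in P])/' h.py
python3 - <<'E'
from h import *
look("green","w2",.072);go(.389,-.307,.1,.874)
E
```

```text
green (254, 88) world 0.391 -0.309 radius 0.0197
t 1.42 tcp [ 0.335  -0.3847  0.221 ] rpy [-3.141 -0.     0.878] w 0.0855 shift cm [ 9.42 -0.79 12.1 ] turn z 0.004 q [ 1.38  0.3  -0.69  1.9   0.22  1.02 -0.09]
```

>>> {"op": "servo_tool", "data": {"increments": [[[3.2,-0.2,2,0,0,0,1],[3.2,-0.2,2,0,0,0,1],[3,-0.15,2,0,0,0,1],[0,0,2.5,0,0,0,1],[0,0,2.5,0,0,0,1],[0,0,0,0,0,0,1]]]}}

```text
t: 1.92
eef_pos: [0.3871, -0.3101, 0.1072]
orientation: [-3.134, -0.0, 0.873]
contact_force: [-1.1, 0.8, -0.2]
gripper_width: 0.0856
grasp_force: 0.0
```

```bash
python3 -c "
from h import *
go(.391,-.309,.036,.874)"
```

```text
t 1.92 tcp [ 0.3871 -0.3101  0.1072] rpy [-3.134 -0.     0.873] w 0.0856 shift cm [0.33 0.28 7.12] turn z -0.001 q [ 1.16  0.45 -0.65  2.02  0.38  0.79 -0.41]
```

>>> {"op": "servo_tool", "data": {"increments": [[[0.3,0.2,2,0,0,0,1],[0,0,2,0,0,0,1],[0,0,2,0,0,0,1],[0,0,1.1,0,0,0,1],[0,0,0,0,0,0,1],[0,0,0,0,0,0,0],[0,0,0,0,0,0,-1],[0,0,0,0,0,0,-1]]]}}

```text
t: 2.58
eef_pos: [0.3945, -0.311, 0.0416]
orientation: [3.139, 0.0, 0.873]
contact_force: [-0.4, -0.8, -0.5]
gripper_width: 0.0521
grasp_force: 0.0
```

>>> {"op": "servo_tool", "data": {"increments": [[[0,0,0,0,0,0,-1],[0,0,0,0,0,0,-1],[0,0,0,0,0,0,-1],[0,0,0,0,0,0,-1],[0,0,0,0,0,0,-1],[0,0,0,0,0,0,-1]]]}}

```text
t: 3.08
eef_pos: [0.3941, -0.3105, 0.0416]
orientation: [3.14, 0.001, 0.874]
contact_force: [-1.6, 0.4, 5.8]
gripper_width: 0.0385
grasp_force: 59.3
```

>>> {"op": "servo_tool", "data": {"increments": [[[0,0,-1,0,0,0,-1],[0,0,-2,0,0,0,-1],[0,0,-3,0,0,0,-1],[0,0,-3,0,0,0,-1],[0,0,-2.5,0,0,0,-1],[0,0,-1,0,0,0,-1],[0,0,0,0,0,0,-1]]]}}

```text
t: 3.67
eef_pos: [0.3952, -0.3113, 0.1682]
orientation: [3.136, 0.001, 0.874]
contact_force: [-0.1, -0.7, -2.5]
gripper_width: 0.0387
grasp_force: 60.8
```

```bash
python3 -c "
from h import *
go(.606,-.205,.046)"
```

```text
t 3.67 tcp [ 0.3952 -0.3113  0.1682] rpy [3.136e+00 1.000e-03 8.740e-01] w 0.0387 shift cm [21.7   9.26 12.25] turn z None q [ 1.2   0.36 -0.7   1.97  0.3   0.9  -0.35]
```

>>> {"op": "servo_tool", "data": {"increments": [[[1.5,0.6,0,0,0,0,-1],[2.5,1.1,0,0,0,0,-1],[2.5,1.1,0,0,0,0,-1],[2.5,1.1,0,0,0,0,-1],[2.5,1.1,0,0,0,0,-1],[1.5,0.6,0,0,0,0,-1],[0.5,0.2,0,0,0,0,-1]]]}}

```text
t: 4.25
eef_pos: [0.5267, -0.2405, 0.1636]
orientation: [-3.14, -0.002, 0.878]
contact_force: [0.4, 0.9, -2.0]
gripper_width: 0.0386
grasp_force: 60.8
```

```bash
cat >> h.py <<'E'
def bin_(c,name):
    s=sense();p,d=read_camera("wrist");cv2.imwrite(f"pics/{name}.png",p[:,:,::-1])
    for q in blobs(p,c,1500):
        P=np.float32([wcast(x[0],.025,s)[:2] for x in q]);(x,y),wh,a=cv2.minAreaRect(P*1000);print(c,"bin",round(x/1000,3),round(y/1000,3),"size mm",np.round(wh),"yaw",round(a))
E
python3 -c "
from h import *
bin_('green','w3');go(.606,-.205,.046)"
```

```text
green bin 0.452 -0.329 size mm [128.  97.] yaw 51
green bin 0.607 -0.208 size mm [78. 78.] yaw 11
t 4.3 tcp [ 0.5262 -0.2409  0.1636] rpy [-3.139e+00 -2.000e-03  8.780e-01] w 0.0387 shift cm [ 7.84  3.87 11.76] turn z None q [ 0.91  0.51 -0.69  1.79  0.38  0.98 -0.62]
```

View pics/w3.png

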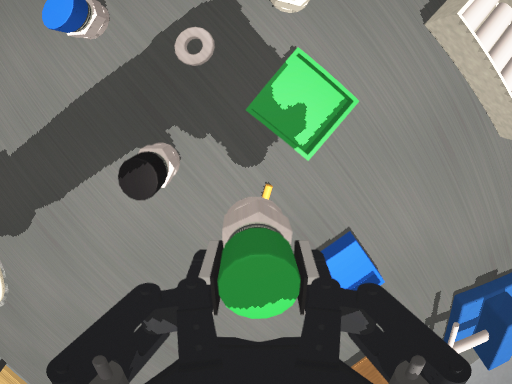

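The view shows the green coupling held squarely and upright at (258,270), with the green bin at (303,103). The bin measures 78x78 mm, centred at (0.607,-0.208).

>>> {"op": "servo_tool", "data": {"increments": [[[2,1.1,0,0,0,0,-1],[2.4,1.3,0,0,0,0,-1],[2,1.1,0,0,0,0,-1],[1.3,0.6,1,0,0,0,-1],[0,0,2,0,0,0,-1],[0,0,2,0,0,0,-1],[0,0,1,0,0,0,-1],[0,0,0,0,0,0,-1]]]}}

```text
t: 4.97
eef_pos: [0.6018, -0.2117, 0.1012]
orientation: [-3.135, 0.004, 0.873]
contact_force: [-0.3, -0.9, -3.3]
gripper_width: 0.0385
grasp_force: 61.0
```

```bash
python3 -c "
from h import *
go(.607,-.208,.046)"
```

```text
t 4.97 tcp [ 0.6018 -0.2117  0.1012] rpy [-3.135  0.004  0.873] w 0.0385 shift cm [0.64 0.19 5.52] turn z None q [ 0.74  0.68 -0.63  1.67  0.47  0.96 -0.76]
```

>>> {"op": "servo_tool", "data": {"increments": [[[0.6,0.2,1,0,0,0,-1],[0,0,1.5,0,0,0,-1],[0,0,1.3,0,0,0,-1],[0,0,0.8,0,0,0,-1],[0,0,0.4,0,0,0,-1],[0,0,0,0,0,0,-1]]]}}

```text
t: 5.47
eef_pos: [0.6101, -0.2076, 0.0538]
orientation: [-3.139, 0.001, 0.874]
contact_force: [-0.9, 0.3, -2.3]
gripper_width: 0.0388
grasp_force: 61.0
```

>>> {"op": "servo_tool", "data": {"increments": [[[0,0,0.4,0,0,0,-1],[0,0,0.2,0,0,0,-1],[0,0,0.1,0,0,0,-1],[0,0,0,0,0,0,-1],[0,0,0,0,0,0,-1]]]}}

```text
t: 5.88
eef_pos: [0.6114, -0.2079, 0.0487]
orientation: [3.141, -0.0, 0.874]
contact_force: [-0.4, 0.5, -2.2]
gripper_width: 0.0386
grasp_force: 61.0
```

>>> {"op": "servo_tool", "data": {"increments": [[[0,0,0.2,0,0,0,-1],[0,0,0.1,0,0,0,-1],[0,0,0.1,0,0,0,-1],[0,0,0,0,0,0,-1]]]}}

```text
t: 6.22
eef_pos: [0.6117, -0.2076, 0.0457]
orientation: [3.141, -0.0, 0.874]
contact_force: [-1.5, 1.2, 5.8]
gripper_width: 0.0383
grasp_force: 61.8
```

>>> {"op": "servo_tool", "data": {"increments": [[[0,0,0,0,0,0,0],[0,0,0,0,0,0,1],[0,0,0,0,0,0,1],[0,0,0,0,0,0,1],[0,0,0,0,0,0,1],[0,0,-1.5,0,0,0,1],[0,0,-3,0,0,0,1],[0,0,-3,0,0,0,1]]]}}

```text
t: 6.88
eef_pos: [0.6102, -0.2073, 0.1198]
orientation: [-3.139, 0.001, 0.874]
contact_force: [-0.6, -0.2, 0.1]
gripper_width: 0.0851
grasp_force: 0.0
```

>>> {"op": "servo_tool", "data": {"increments": [[[0,0,-3,0,0,-0.1,1],[0,0,-2,0,0,-0.1,1],[0,0,0,0,0,-0.1,1],[0,0,0,0,0,-0.1,1],[0,0,0,0,0,-0.1,1],[0,0,0,0,0,-0.1,1],[0,0,0,0,0,-0.1,1],[0,0,0,0,0,0,1]]]}}

```text
t: 7.55
eef_pos: [0.6113, -0.208, 0.1704]
orientation: [3.141, 0.0, 1.577]
contact_force: [-1.0, 0.2, 1.5]
gripper_width: 0.0852
grasp_force: 0.0
```

```bash
python3 -c "
from h import *
look('red','w4',.072);look('green','w4b',.076);go(.657,-.009,.036,1.57)"
```

```text
green (255, 176) world 0.608 -0.192 radius 0.0451
t 7.65 tcp [ 0.6113 -0.2079  0.1701] rpy [3.141 0.    1.571] w 0.0856 shift cm [19.89  4.56 13.41] turn z 0.001 q [ 0.85  0.66 -0.82  1.61  0.53  1.11 -0.11]
```

View pics/w4.png

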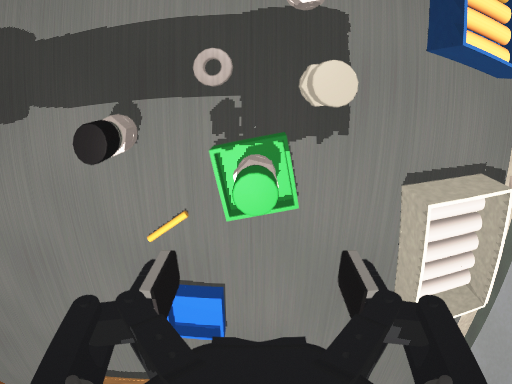

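The green coupling stands upright in its bin at (256,180). Red is still out of view at the top edge, so I'll move closer.

>>> {"op": "servo_tool", "data": {"increments": [[[2,0.8,0,0,0,0,1],[3,1.2,0,0,0,0,1],[3,1.2,0,0,0,0,1],[2.5,0.9,0,0,0,0,1],[1.5,0.4,0,0,0,0,1],[0,0,0,0,0,0,1]]]}}

```text
t: 8.15
eef_pos: [0.6567, -0.0809, 0.1704]
orientation: [3.14, -0.003, 1.579]
contact_force: [0.8, 0.9, 0.2]
gripper_width: 0.0856
grasp_force: 0.0
```

```bash
python3 -c "
from h import *
look('red','w5',.072);go(.657,-.009,.036,1.57)"
```

```text
red (259, 111) world 0.656 -0.01 radius 0.0199
t 8.2 tcp [ 0.6563 -0.0842  0.17  ] rpy [ 3.141e+00 -1.000e-03  1.576e+00] w 0.0852 shift cm [ 7.5   0.1  13.41] turn z 0.006 q [ 0.64  0.69 -0.82  1.56  0.54  1.13 -0.3 ]
```

>>> {"op": "servo_tool", "data": {"increments": [[[2.5,0,0,0,0,0,1],[3,0,0,0,0,0,1],[1.9,0,2,0,0,0,1],[0,0,3,0,0,0,1],[0,0,3,0,0,0,1],[0,0,2,0,0,0,1],[0,0,0,0,0,0,1]]]}}

```text
t: 8.78
eef_pos: [0.6518, -0.0166, 0.0643]
orientation: [-3.133, 0.002, 1.57]
contact_force: [-1.0, -0.7, -0.5]
gripper_width: 0.0854
grasp_force: 0.0
```

```bash
python3 -c "
from h import *
go(.656,-.01,.04,1.57)"
```

```text
t 8.78 tcp [ 0.6518 -0.0166  0.0643] rpy [-3.133e+00  2.000e-03  1.570e+00] w 0.0854 shift cm [0.67 0.44 2.43] turn z 0.0 q [ 0.49  0.8  -0.75  1.64  0.63  0.97 -0.48]
```

>>> {"op": "servo_tool", "data": {"increments": [[[0.4,0.2,1.3,0,0,0,1],[0,0,1,0,0,0,1],[0,0,0,0,0,0,1],[0,0,0,0,0,0,-1],[0,0,0,0,0,0,-1],[0,0,0,0,0,0,-1],[0,0,0,0,0,0,-1],[0,0,0,0,0,0,-1]]]}}

```text
t: 9.45
eef_pos: [0.6581, -0.0096, 0.0475]
orientation: [3.14, 0.0, 1.574]
contact_force: [-1.1, 0.2, 5.2]
gripper_width: 0.0384
grasp_force: 59.9
```

>>> {"op": "servo_tool", "data": {"increments": [[[0,0,0,0,0,0,-1],[0,0,0,0,0,0,-1],[0,0,0,0,0,0,-1]]]}}

```text
t: 9.7
eef_pos: [0.6581, -0.0096, 0.0475]
orientation: [3.14, 0.0, 1.574]
contact_force: [-2.0, -1.2, 5.4]
gripper_width: 0.0386
grasp_force: 60.0
```

Grip is a little high on the cap (TCP at 0.0475), so I'll open, go lower and grip again.

>>> {"op": "servo_tool", "data": {"increments": [[[0,0,0,0,0,0,0],[0,0,0,0,0,0,0],[0,0,0.4,0,0,0,0],[0,0,0.4,0,0,0,0],[0,0,0,0,0,0,0],[0,0,0,0,0,0,0],[0,0,0,0,0,0,-1],[0,0,0,0,0,0,-1]]]}}

```text
t: 10.37
eef_pos: [0.6573, -0.0096, 0.038]
orientation: [-3.141, -0.0, 1.574]
contact_force: [0.6, 0.0, -2.4]
gripper_width: 0.0386
grasp_force: 60.4
```

>>> {"op": "servo_tool", "data": {"increments": [[[0,0,0,0,0,0,-1],[0,0,0,0,0,0,-1],[0,0,0,0,0,0,-1]]]}}

```text
t: 10.62
eef_pos: [0.6573, -0.0097, 0.0381]
orientation: [-3.141, 0.0, 1.574]
contact_force: [-1.1, -0.5, -1.1]
gripper_width: 0.0384
grasp_force: 60.4
```

>>> {"op": "servo_tool", "data": {"increments": [[[0,0,-1,0,0,0,-1],[0,0,-2,0,0,0,-1],[0,0,-3,0,0,0,-1],[0,0,-3,0,0,0,-1],[0,0,-2.5,0,0,0,-1],[0,0,-1,0,0,0,-1],[0,0,0,0,0,0,-1]]]}}

```text
t: 11.2
eef_pos: [0.6596, -0.0092, 0.167]
orientation: [3.136, 0.0, 1.574]
contact_force: [0.5, 0.9, -2.4]
gripper_width: 0.0389
grasp_force: 60.7
```

```bash
python3 -c "
from h import *
go(.503,.396,.042)"
```

```text
t 11.2 tcp [ 0.6596 -0.0092  0.167 ] rpy [3.136 0.    1.574] w 0.0389 shift cm [ 40.57 -15.61  12.4 ] turn z None q [ 0.53  0.69 -0.82  1.58  0.55  1.11 -0.43]
```

>>> {"op": "servo_tool", "data": {"increments": [[[2,-0.8,0,0,0,0,-1],[3.2,-1.2,0,0,0,0,-1],[3.6,-1.4,0,0,0,0,-1],[3.6,-1.4,0,0,0,0,-1],[3.6,-1.4,0,0,0,0,-1],[3.6,-1.4,0,0,0,0,-1],[3.6,-1.4,0,0,0,0,-1],[3.2,-1.2,0,0,0,0,-1]]]}}

```text
t: 11.87
eef_pos: [0.5522, 0.2558, 0.1615]
orientation: [-3.139, 0.001, 1.575]
contact_force: [0.8, 1.3, -2.3]
gripper_width: 0.0385
grasp_force: 60.7
```

>>> {"op": "servo_tool", "data": {"increments": [[[2.4,-0.9,0,0,0,0,-1],[1.5,-0.6,0,0,0,0,-1],[0,0,0,0,0,0,-1]]]}}

```text
t: 12.12
eef_pos: [0.5354, 0.2981, 0.162]
orientation: [-3.138, -0.002, 1.582]
contact_force: [0.3, 0.0, -2.1]
gripper_width: 0.0384
grasp_force: 60.8
```

```bash
python3 -c "
from h import *
bin_('red','w6');go(.503,.396,.042)"
```

```text
red bin 0.538 0.181 size mm [131. 100.] yaw 80
red bin 0.503 0.398 size mm [79. 79.] yaw 24
t 12.17 tcp [0.537  0.2953 0.1618] rpy [-3.139 -0.     1.579] w 0.039 shift cm [10.09 -3.28 11.99] turn z None q [ 0.07  0.63 -0.86  1.7   0.53  1.07 -0.96]
```

>>> {"op": "servo_tool", "data": {"increments": [[[2,-0.6,0,0,0,0,-1],[3,-1,0,0,0,0,-1],[3,-1,0,0,0,0,-1],[2,-0.6,1,0,0,0,-1],[0.5,-0.2,2,0,0,0,-1],[0,0,2,0,0,0,-1],[0,0,1.5,0,0,0,-1],[0,0,0,0,0,0,-1]]]}}

```text
t: 12.83
eef_pos: [0.5042, 0.3937, 0.0932]
orientation: [-3.136, 0.006, 1.572]
contact_force: [0.0, -0.7, -3.6]
gripper_width: 0.0385
grasp_force: 60.7
```

```bash
python3 -c "
from h import *
go(.503,.398,.042)"
```

```text
t 12.83 tcp [0.5042 0.3937 0.0932] rpy [-3.136  0.006  1.572] w 0.0385 shift cm [ 0.46 -0.1   5.12] turn z None q [-0.16  0.75 -0.79  1.66  0.62  1.   -1.17]
```

>>> {"op": "servo_tool", "data": {"increments": [[[0.2,0,1.2,0,0,0,-1],[0,0,1.5,0,0,0,-1],[0,0,1,0,0,0,-1],[0,0,0.4,0,0,0,-1],[0,0,0.2,0,0,0,-1],[0,0,0,0,0,0,-1],[0,0,0,0,0,0,-1]]]}}

```text
t: 13.42
eef_pos: [0.5056, 0.4003, 0.0558]
orientation: [3.141, -0.001, 1.574]
contact_force: [0.5, -0.4, -3.6]
gripper_width: 0.0387
grasp_force: 60.7
```

>>> {"op": "servo_tool", "data": {"increments": [[[0,0,0.5,0,0,0,-1],[0,0,0.4,0,0,0,-1],[0,0,0.2,0,0,0,-1],[0,0,0.1,0,0,0,-1],[0,0,0,0,0,0,-1],[0,0,0,0,0,0,-1]]]}}

```text
t: 13.92
eef_pos: [0.5053, 0.4, 0.0433]
orientation: [-3.142, 0.0, 1.574]
contact_force: [-0.8, -0.4, -2.1]
gripper_width: 0.0389
grasp_force: 60.7
```

>>> {"op": "servo_tool", "data": {"increments": [[[0,0,0.1,0,0,0,-1],[0,0,0.1,0,0,0,-1],[0,0,0,0,0,0,-1],[0,0,0,0,0,0,-1]]]}}

```text
t: 14.25
eef_pos: [0.5055, 0.4002, 0.0419]
orientation: [3.141, -0.0, 1.574]
contact_force: [-1.1, -1.1, 3.1]
gripper_width: 0.0388
grasp_force: 61.1
```

Contact felt: release and rise, then head for yellow at (0.466,0.155).

>>> {"op": "servo_tool", "data": {"increments": [[[0,0,0,0,0,0,0],[0,0,0,0,0,0,1],[0,0,0,0,0,0,1],[0,0,0,0,0,0,1],[0,0,0,0,0,0,1],[0,0,-1.5,0,0,0,1],[0,0,-3,0,0,0,1],[0,0,-3,0,0,0,1]]]}}

```text
t: 14.92
eef_pos: [0.5044, 0.3994, 0.1169]
orientation: [-3.139, 0.001, 1.574]
contact_force: [0.8, -0.6, -0.1]
gripper_width: 0.0856
grasp_force: 0.0
```

>>> {"op": "servo_tool", "data": {"increments": [[[0,0,-3,0,0,0,1],[-2,0.3,-2,0,0,0,1],[-3.6,0.5,0,0,0,0,1],[-4,0.6,0,0,0,0,1],[-4,0.6,0,0,0,0,1],[-4,0.6,0,0,0,0,1],[-4,0.6,0,0,0,0,1],[-4,0.6,0,0,0,0,1]]]}}

```text
t: 15.58
eef_pos: [0.5443, 0.1424, 0.1676]
orientation: [3.14, 0.0, 1.574]
contact_force: [0.7, -0.0, -0.1]
gripper_width: 0.0856
grasp_force: 0.0
```

>>> {"op": "servo_tool", "data": {"increments": [[[-3.5,0.5,0,0,0,0,1],[-2,0.2,0,0,0,0,1],[0,0,0,0,0,0,1]]]}}

```text
t: 15.83
eef_pos: [0.5525, 0.0819, 0.1667]
orientation: [3.141, 0.004, 1.565]
contact_force: [-0.1, -0.5, 0.4]
gripper_width: 0.0851
grasp_force: 0.0
```

```bash
python3 -c "
from h import *
look('yellow','w7',.072);look('red','w7b',.076);go(.466,.155,.036)"
```

```text
yellow (503, 206) world 0.832 0.066 radius 0.0161
yellow (153, 110) world 0.465 0.158 radius 0.0186
yellow (78, 6) world 0.391 0.263 radius 0.035
red (309, 62) world 0.592 0.197 radius 0.0203
t 15.93 tcp [0.5516 0.0881 0.1672] rpy [3.141 0.    1.571] w 0.0853 shift cm [ 6.69 -8.57 13.11] turn z None q [ 0.48  0.53 -0.89  1.83  0.49  1.01 -0.61]
```

View pics/w7.png

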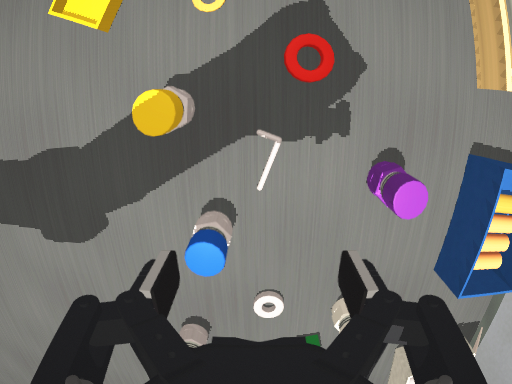

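The view shows yellow at (160,111), blue at (208,250), the ring at (310,58) and purple at (402,190). Nothing has been disturbed.

>>> {"op": "servo_tool", "data": {"increments": [[[1.4,-1.8,0,0,0,0,1],[2.2,-2.7,0,0,0,0,1],[2.2,-2.7,0,0,0,0,1],[1.1,-1.4,2,0,0,0,1],[0,0,3,0,0,0,1],[0,0,3,0,0,0,1],[0,0,2,0,0,0,1],[0,0,0,0,0,0,1]]]}}

```text
t: 16.6
eef_pos: [0.4617, 0.1591, 0.0637]
orientation: [-3.136, 0.001, 1.578]
contact_force: [-1.4, 0.3, -0.3]
gripper_width: 0.0855
grasp_force: 0.0
```

```bash
python3 -c "
from h import *
go(.465,.157,.038)"
```

```text
t 16.6 tcp [0.4617 0.1591 0.0637] rpy [-3.136e+00  1.000e-03  1.578e+00] w 0.0855 shift cm [-0.21  0.34  2.57] turn z None q [ 0.27  0.58 -0.81  2.06  0.61  0.76 -0.91]
```

>>> {"op": "servo_tool", "data": {"increments": [[[-0.2,0.2,1.4,0,0,0,1],[0,0,1,0,0,0,1],[0,0,0.4,0,0,0,1],[0,0,0,0,0,0,1],[0,0,0,0,0,0,0],[0,0,0,0,0,0,0],[0,0,0,0,0,0,0]]]}}

```text
t: 17.18
eef_pos: [0.4676, 0.156, 0.0391]
orientation: [3.14, -0.0, 1.574]
contact_force: [-0.4, -0.1, -0.3]
gripper_width: 0.0516
grasp_force: 0.0
```

>>> {"op": "servo_tool", "data": {"increments": [[[0,0,0,0,0,0,-1],[0,0,0,0,0,0,-1],[0,0,0,0,0,0,-1],[0,0,0,0,0,0,-1],[0,0,0,0,0,0,-1],[0,0,0,0,0,0,-1]]]}}

```text
t: 17.68
eef_pos: [0.4673, 0.1559, 0.0391]
orientation: [3.141, 0.0, 1.574]
contact_force: [-1.8, -1.0, 6.2]
gripper_width: 0.0384
grasp_force: 59.5
```

>>> {"op": "servo_tool", "data": {"increments": [[[0,0,-1,0,0,0,-1],[0,0,-2,0,0,0,-1],[0,0,-3,0,0,0,-1],[0,0,-3,0,0,0,-1],[0,0,-2.5,0,0,0,-1],[0,0,-1,0,0,0,-1],[0,0,0,0,0,0,-1]]]}}

```text
t: 18.27
eef_pos: [0.4686, 0.1562, 0.1657]
orientation: [3.137, -0.0, 1.573]
contact_force: [0.3, -0.6, -2.7]
gripper_width: 0.0388
grasp_force: 61.0
```

```bash
python3 -c "
from h import *
bin_('yellow','w8');go(.369,.3,.043)"
```

```text
yellow bin 0.369 0.3 size mm [79. 79.] yaw 63
t 18.32 tcp [0.4676 0.1555 0.1639] rpy [3.14  0.    1.573] w 0.0387 shift cm [14.48 -9.85 12.07] turn z None q [ 0.41  0.43 -0.95  1.99  0.44  0.94 -0.77]
```

>>> {"op": "servo_tool", "data": {"increments": [[[1.5,-1,0,0,0,0,-1],[2.5,-1.7,0,0,0,0,-1],[2.8,-1.9,0,0,0,0,-1],[2.8,-1.9,0,0,0,0,-1],[2.5,-1.7,0,0,0,0,-1],[1.5,-1,0,0,0,0,-1],[0.8,-0.6,0,0,0,0,-1],[0,0,0,0,0,0,-1]]]}}

```text
t: 18.98
eef_pos: [0.3662, 0.3007, 0.1621]
orientation: [-3.139, 0.0, 1.578]
contact_force: [-0.2, 0.0, -2.8]
gripper_width: 0.0387
grasp_force: 60.9
```

```bash
python3 -c "
from h import *
go(.369,.3,.043)"
```

```text
t 18.98 tcp [0.3662 0.3007 0.1621] rpy [-3.139  0.     1.578] w 0.0387 shift cm [-0.07  0.31 11.91] turn z None q [ 0.08  0.41 -0.99  2.03  0.43  0.92 -1.13]
```

>>> {"op": "servo_tool", "data": {"increments": [[[0,0.2,2,0,0,0,-1],[0,0,3,0,0,0,-1],[0,0,3,0,0,0,-1],[0,0,1.5,0,0,0,-1],[0,0,0.5,0,0,0,-1],[0,0,0,0,0,0,-1],[0,0,0,0,0,0,-1]]]}}

```text
t: 19.57
eef_pos: [0.3712, 0.299, 0.0634]
orientation: [-3.141, 0.0, 1.573]
contact_force: [0.2, 0.2, -2.4]
gripper_width: 0.0388
grasp_force: 61.0
```

>>> {"op": "servo_tool", "data": {"increments": [[[0,0,0.8,0,0,0,-1],[0,0,0.6,0,0,0,-1],[0,0,0.3,0,0,0,-1],[0,0,0.1,0,0,0,-1],[0,0,0,0,0,0,-1],[0,0,0,0,0,0,-1]]]}}

```text
t: 20.07
eef_pos: [0.3707, 0.2996, 0.0455]
orientation: [3.141, -0.0, 1.574]
contact_force: [-0.6, -0.4, -2.6]
gripper_width: 0.0391
grasp_force: 61.0
```

>>> {"op": "servo_tool", "data": {"increments": [[[0,0,0.2,0,0,0,-1],[0,0,0.1,0,0,0,-1],[0,0,0,0,0,0,-1],[0,0,0,0,0,0,-1]]]}}

```text
t: 20.4
eef_pos: [0.3709, 0.3, 0.0431]
orientation: [3.14, -0.0, 1.574]
contact_force: [-1.7, -1.0, 6.3]
gripper_width: 0.0384
grasp_force: 62.1
```

>>> {"op": "servo_tool", "data": {"increments": [[[0,0,0,0,0,0,0],[0,0,0,0,0,0,1],[0,0,0,0,0,0,1],[0,0,0,0,0,0,1],[0,0,0,0,0,0,1],[0,0,-1.5,0,0,0,1],[0,0,-3,0,0,0,1],[0,0,-3,0,0,0,1]]]}}

```text
t: 21.07
eef_pos: [0.3695, 0.299, 0.1173]
orientation: [-3.139, 0.001, 1.574]
contact_force: [0.7, 0.4, -0.8]
gripper_width: 0.0852
grasp_force: 0.0
```

>>> {"op": "servo_tool", "data": {"increments": [[[0,0,-3,0,0,0,1],[-2,0.9,-2,0,0,0,1],[-3.4,1.6,0,0,0,0,1],[-3.6,1.7,0,0,0,0,1],[-3.6,1.7,0,0,0,0,1],[-3.6,1.7,0,0,0,0,1],[-3.6,1.7,0,0,0,0,1],[-3.6,1.7,0,0,0,0,1]]]}}

```text
t: 21.73
eef_pos: [0.4819, 0.0637, 0.1675]
orientation: [3.141, 0.0, 1.574]
contact_force: [0.7, 0.4, -0.1]
gripper_width: 0.0855
grasp_force: 0.0
```

>>> {"op": "servo_tool", "data": {"increments": [[[-3,1.2,0,0,0,0,1],[-1.5,0.7,0,0,0,0,1],[0,0,0,0,0,0,1],[0,0,0,0,0,0,1]]]}}

```text
t: 22.07
eef_pos: [0.5005, 0.0201, 0.1671]
orientation: [-3.141, -0.001, 1.571]
contact_force: [-0.2, 0.6, -0.6]
gripper_width: 0.0853
grasp_force: 0.0
```

```bash
python3 -c "
from h import *
look('blue','w9',.072);go(.501,.019,.038)"
```

```text
blue (259, 194) world 0.5 0.021 radius 0.0228
blue (506, 183) world 0.784 0.025 radius 0.0916
t 22.12 tcp [0.5001 0.0215 0.1672] rpy [-3.141e+00 -1.000e-03  1.574e+00] w 0.0858 shift cm [-0.26  0.1  12.92] turn z None q [ 0.67  0.44 -0.93  1.97  0.43  0.95 -0.48]
```

View pics/w9.png

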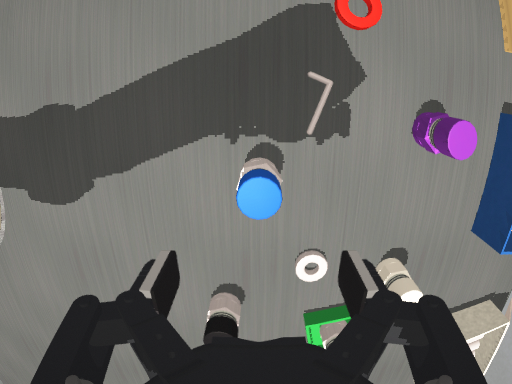

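Blue at (259,194) lies straight under the tool, and its sides are clear.

>>> {"op": "servo_tool", "data": {"increments": [[[0,0,2,0,0,0,1],[0,0,3,0,0,0,1],[0,0,3,0,0,0,1],[0,0,2,0,0,0,1],[0,0,1,0,0,0,1],[0,0,1,0,0,0,1],[0,0,0,0,0,0,1],[0,0,0,0,0,0,1]]]}}

```text
t: 22.78
eef_pos: [0.5007, 0.0219, 0.0478]
orientation: [3.141, -0.0, 1.575]
contact_force: [-0.1, 0.4, -0.5]
gripper_width: 0.0855
grasp_force: 0.0
```

>>> {"op": "servo_tool", "data": {"increments": [[[0,0,0.5,0,0,0,1],[0,0,0.4,0,0,0,1],[0,0,0,0,0,0,1],[0,0,0,0,0,0,0],[0,0,0,0,0,0,0]]]}}

```text
t: 23.2
eef_pos: [0.5007, 0.0208, 0.0386]
orientation: [3.141, 0.0, 1.574]
contact_force: [-0.1, -0.9, 0.4]
gripper_width: 0.0641
grasp_force: 0.0
```

>>> {"op": "servo_tool", "data": {"increments": [[[0,0,0,0,0,0,-1],[0,0,0,0,0,0,-1],[0,0,0,0,0,0,-1],[0,0,0,0,0,0,-1],[0,0,0,0,0,0,-1],[0,0,0,0,0,0,-1],[0,0,0,0,0,0,-1]]]}}

```text
t: 23.78
eef_pos: [0.5008, 0.0209, 0.0387]
orientation: [3.141, 0.0, 1.574]
contact_force: [-1.0, -1.3, 5.7]
gripper_width: 0.0387
grasp_force: 60.1
```

>>> {"op": "servo_tool", "data": {"increments": [[[0,0,-1,0,0,0,-1],[0,0,-2,0,0,0,-1],[0,0,-3,0,0,0,-1],[0,0,-3,0,0,0,-1],[0,0,-2.5,0,0,0,-1],[0,0,-1,0,0,0,-1],[0,0,0,0,0,0,-1]]]}}

```text
t: 24.37
eef_pos: [0.502, 0.0209, 0.1656]
orientation: [3.137, 0.001, 1.574]
contact_force: [0.6, 0.3, -1.5]
gripper_width: 0.0385
grasp_force: 60.8
```

```bash
python3 -c "
from h import *
p=cv2.imread('pics/w2.png')[:,:,::-1].copy()
s=dict(eef_pos=np.array([.335,-.3847,.221]),orientation=[-3.141,0,.878])
for q in blobs(p,'blue',1000):
    P=np.float32([wcast(x[0],.025,s)[:2] for x in q]);print(cv2.minAreaRect(P*1000))
go(.525,-.395,.043)"
```

```text
((522.162353515625, -401.60150146484375), (81.36640930175781, 85.2282943725586), 88.74346923828125)
t 24.37 tcp [0.502  0.0209 0.1656] rpy [3.137e+00 1.000e-03 1.574e+00] w 0.0385 shift cm [-41.59   2.13  12.3 ] turn z None q [ 0.67  0.44 -0.93  1.97  0.44  0.94 -0.48]
```

>>> {"op": "servo_tool", "data": {"increments": [[[-2,0.1,0,0,0,0,-1],[-3.4,0.2,0,0,0,0,-1],[-3.6,0.2,0,0,0,0,-1],[-3.6,0.2,0,0,0,0,-1],[-3.6,0.2,0,0,0,0,-1],[-3.6,0.2,0,0,0,0,-1],[-3.6,0.2,0,0,0,0,-1],[-3.6,0.2,0,0,0,0,-1]]]}}

```text
t: 25.03
eef_pos: [0.5146, -0.2506, 0.161]
orientation: [-3.139, -0.001, 1.574]
contact_force: [0.2, -0.1, -1.7]
gripper_width: 0.0385
grasp_force: 60.8
```

>>> {"op": "servo_tool", "data": {"increments": [[[-3.6,0.2,0,0,0,0,-1],[-3.6,0.2,0,0,0,0,-1],[-3,0.1,0,0,0,0,-1],[-2,0.1,0,0,0,0,-1],[-1,0,0,0,0,0,-1],[0,0,0,0,0,0,-1],[0,0,0,0,0,0,-1]]]}}

```text
t: 25.62
eef_pos: [0.5221, -0.3794, 0.1617]
orientation: [-3.14, -0.003, 1.574]
contact_force: [0.5, 0.6, -2.1]
gripper_width: 0.0387
grasp_force: 60.8
```

```bash
python3 - <<'E'
from h import *
go(.524,-.396,.043)
p,d=read_camera("wrist");cv2.imwrite("pics/w10.png",p[:,:,::-1])
E
```

```text
t 25.62 tcp [ 0.5221 -0.3794  0.1617] rpy [-3.140e+00 -3.000e-03  1.574e+00] w 0.0387 shift cm [-1.69  0.2  11.87] turn z None q [ 1.14  0.67 -0.8   1.61  0.52  1.09  0.2 ]
```

View pics/w10.png

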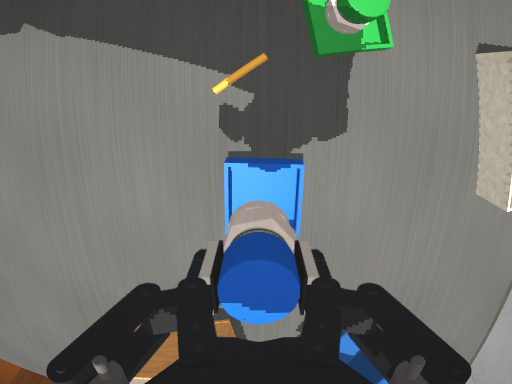

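The coupling hangs over the blue bin, whose far rim corners are at (225,159) and (303,159). I'll cast those onto the rim height.

```bash
python3 - <<'E'
from h import *
s=sense();print([wcast(u,.025,s).round(4)[:2] for u in((225,159),(303,159))])
go(.524,-.396,.043)
E
```

```text
[array([ 0.4898, -0.3554]), array([ 0.5656, -0.3549])]
t 25.67 tcp [ 0.5227 -0.3783  0.1623] rpy [-3.141e+00 -2.000e-03  1.576e+00] w 0.0386 shift cm [-1.8   0.13 11.93] turn z None q [ 1.14  0.67 -0.8   1.61  0.52  1.09  0.2 ]
```

>>> {"op": "servo_tool", "data": {"increments": [[[-1,0.2,0,0,0,0,-1],[-0.7,0.1,1.5,0,0,0,-1],[0,0,3,0,0,0,-1],[0,0,3,0,0,0,-1],[0,0,2,0,0,0,-1],[0,0,0.8,0,0,0,-1],[0,0,0,0,0,0,-1],[0,0,0,0,0,0,-1]]]}}

```text
t: 26.33
eef_pos: [0.5262, -0.3978, 0.0603]
orientation: [3.141, -0.0, 1.574]
contact_force: [-0.5, -1.3, -2.0]
gripper_width: 0.0387
grasp_force: 60.7
```

>>> {"op": "servo_tool", "data": {"increments": [[[0.2,0,0.7,0,0,0,-1],[0,0,0.5,0,0,0,-1],[0,0,0.2,0,0,0,-1],[0,0,0.1,0,0,0,-1],[0,0,0,0,0,0,-1],[0,0,0,0,0,0,-1]]]}}

```text
t: 26.83
eef_pos: [0.5258, -0.3962, 0.0456]
orientation: [3.141, 0.0, 1.574]
contact_force: [0.8, 0.2, -1.5]
gripper_width: 0.0386
grasp_force: 60.7
```

>>> {"op": "servo_tool", "data": {"increments": [[[0,0,0.2,0,0,0,-1],[0,0,0.1,0,0,0,-1],[0,0,0,0,0,0,-1],[0,0,0,0,0,0,-1]]]}}

```text
t: 27.17
eef_pos: [0.526, -0.3962, 0.0428]
orientation: [3.141, 0.001, 1.574]
contact_force: [-0.7, 0.2, 3.1]
gripper_width: 0.0386
grasp_force: 61.1
```

>>> {"op": "servo_tool", "data": {"increments": [[[0,0,0,0,0,0,0],[0,0,0,0,0,0,1],[0,0,0,0,0,0,1],[0,0,0,0,0,0,1],[0,0,0,0,0,0,1],[0,0,-1.5,0,0,0,1],[0,0,-3,0,0,0,1],[0,0,-3,0,0,0,1]]]}}

```text
t: 27.83
eef_pos: [0.5249, -0.3953, 0.1178]
orientation: [-3.14, -0.002, 1.574]
contact_force: [0.8, -1.0, -0.1]
gripper_width: 0.0853
grasp_force: 0.0
```

>>> {"op": "servo_tool", "data": {"increments": [[[0,0,-3,0,0,0,1],[0,0,-3,0,0,0,1],[0,0,-2,0,0,0,1],[-2,-2,0,0,0,0,1],[-2,-3,0,0,0,0,1],[-1,-3,0,0,0,0,1],[0,0,0,0,0,0,1],[0,0,0,0,0,0,1]]]}}

```text
t: 28.5
eef_pos: [0.4433, -0.4484, 0.1982]
orientation: [-3.141, 0.001, 1.569]
contact_force: [1.2, 0.0, -0.1]
gripper_width: 0.0855
grasp_force: 0.0
```

```bash
python3 - <<'E'
from h import *
for n in("top","scene"):
    p,d=read_camera(n);cv2.imwrite(f"pics/{n}9.png",cv2.resize(p[:,:,::-1],(800,600)))
print(sense()["contact_force"])
E
```

```text
[0.28053946 0.87444112 0.43951647]
```

View pics/scene9.png

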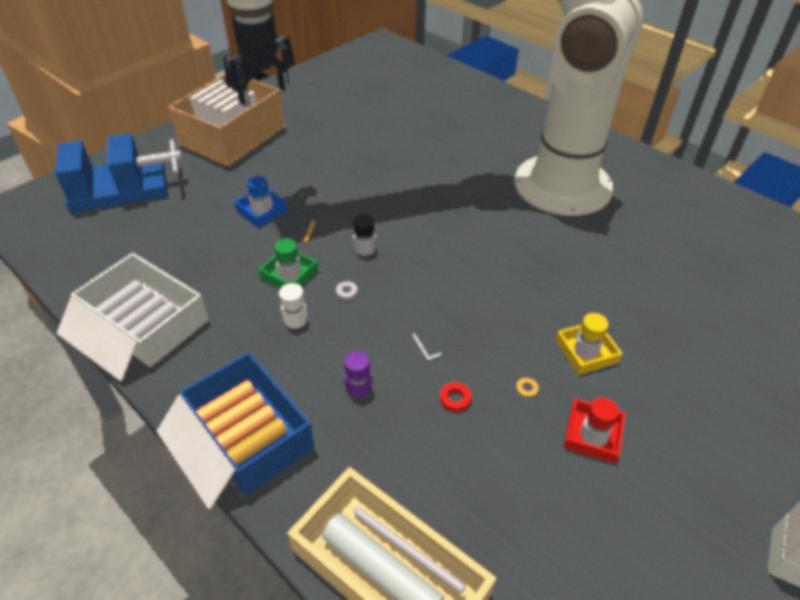

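View pics/top9.png

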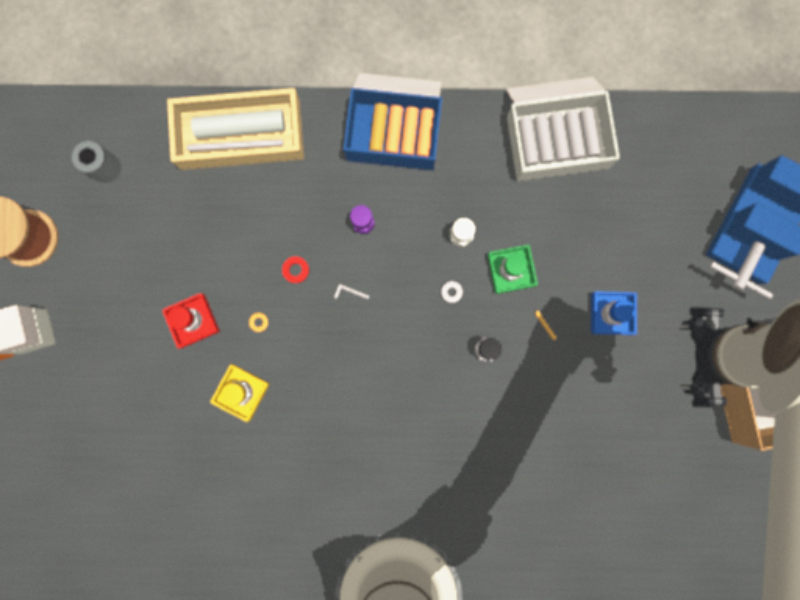

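Both views show all four couplings upright in their own-colour bins: blue at (613,313), green at (513,269), red at (190,320) and yellow at (240,393) in the top view. Black, the ring and the look-alikes are where they were, and the gripper is clear above everything.

```bash
python3 -c "
from workcell import *
print(close_job())"
```

```text
the job is handed in; nothing more can be done
None
```

The job is handed in: the red, blue, yellow and green couplings each stand upright in the bin of their own colour, and the black-capped coupling and the red ring were left where they were.

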